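# Hold the clippings bin open by its lever, then let the lid down softly

## Task

My hands are full of prunings: open the green-lidded bin for me by pressing the pad of its front lever right down so that the lid stands wide open, keep it open for three seconds while I drop them in, then ease the lever back up so that the lid comes down shut without slamming, and move clear. Just press with the fingertips and let the lever work the lid: do not touch the lid itself. Leave the grey-lidded bin shut and everything else standing on the top where it is.

Things in the scene. Friction and masses are not known exactly. Their poses are not given: they have to be found in the camera images.
- green_bin: lever bin with a green lid, fixed: white box 180 deep (x), 150 wide (y), lid at 156 high. Origin: centre of its underside; own -x is its front, turned up to 24 deg from the robot. A steel lever (arms outside the side walls, pivot at x 0, 88 high, crossbar 113 ahead) carries a press pad centred 182 ahead of the origin; rods lift the lid. Front wall to pad: 76. The two bins are alike and may swap places
- green_pad (a point): centre of the top of the green bin's press pad: ribbed black rubber plate, 80 (bin's y) by 34 (bin's x), 122 above the surface at rest. Pressed straight down by 42 (to 80) it is at its stop, the lid wide open. Takes 8 to 16 N at first, 3 to 8 N held open; let go, it flies up and the lid slams. Slopes at most 7 deg. Frame: the lever's, parallel to the bin's at rest
- green_lever (a joint): lever of the green-lidded bin, rad: 0 at rest (up, lid shut), grows as the pad is pressed, 0.226 at its lower stop
- green_lid (a joint): lid of the green-lidded bin, hinged at its rear edge, rad: 0 shut, 1.20 wide open. Linked rigidly to the lever, about 5.3 rad of lid per rad of lever, so 1 mm of pad travel is about 0.029 rad of lid
- green_lid_panel: the green lid itself, a steel pan 186 by 158 by 4 mm, about 0.3 to 0.5 kg; origin at the middle of its front edge, when shut 97 ahead of the bin's origin and 156 high; hinge line 191 behind that (own +x). Not to be touched
- grey_bin: lever bin with a grey lid, fixed: white box 180 deep (x), 150 wide (y), lid at 156 high. Origin: centre of its underside; own -x is its front, turned up to 24 deg from the robot. A steel lever (arms outside the side walls, pivot at x 0, 88 high, crossbar 113 ahead) carries a press pad centred 182 ahead of the origin; rods lift the lid. Front wall to pad: 76. The two bins are alike and may swap places
- grey_pad (a point): same point on the grey-lidded bin's press pad; to be left alone
- grey_lid (a joint): lid of the grey-lidded bin, rad: 0 shut; to stay shut
- grey_lid_panel: the grey lid, same build as the green one
- speckled_pot: bystander: white speckled ceramic pot, 120 across at the rim, 95 high, standing; origin at the centre of its foot
- dibber: bystander: black plastic dibber lying on the top, 160 long with a 90 wide T handle, 24 thick; origin on the surface near its middle, point to its own +x
- tweezer_set: bystander: three steel tweezers in a steel tray 190 (own x) by 85 by 12; origin under its centre
- funnel: bystander: aluminium funnel upside down on its mouth, 110 across, 115 high, spout up; origin at the centre of its mouth on the surface
- clay_pot: bystander: small terracotta pot, 92 across, 78 high; origin at the centre of its foot
- wire_spool: bystander: spool of copper-coloured bonsai wire, 80 across, 46 high, standing on its flange; origin under its centre
- mister: bystander: amber glass plant mister with brass head, 68 across, 151 high; origin under its centre

How it is judged:
By the outcome, as a careful person would: the job done as asked, in the order asked, and still so for the second after the job is handed in, with the robot touching nothing.
It also fails if it takes over 45 s, if anything falls off the work surface, if the arm or the gripper's body presses on something with over 40 N, if the wrist force passes 120 N, or if a joint passes its speed limit or range.

## Robot

A 6-joint arm with a two-finger parallel gripper is mounted at the origin on the work surface. World frame = base frame: x ahead of the robot, y to its left, z up, the work surface at z = 0. Lengths are in m, angles in degrees, forces in N, time in s.
With the tool pointing down it reaches from about 0.25 to 0.8 m from the base axis. Payload 3.9 kg.
Tool frame: the origin (TCP) lies at the very end of the fingers, on their centre line; the grasp point (between the pads) lies 19 mm behind it; z points along the fingers, y is the line along which they close (so a half turn about z gives the same grasp; the last joint's range is limited). The gripper opens to 85 mm and grips with 20 to 120 N. Pads are 22 mm wide; open, the fingers measure 114 mm over their backs; the gripper's body (76 mm by 85 mm) begins 54 mm behind the grasp point. The pads swing forward as they close: fully open they stand 13 mm farther back than shut.
Start: joints at [67.895, 14.897, -7.913, 67.191, 0, 90], TCP at [0.198, 0.486, 0.231] pointing down, gripper open.
Joint ranges: [-159.42, 159.42], [-47.68, 98.78], [-73.54, 78.23], [-108.79, 121.32], [-90, 84.71], [-180, 180]. Speed limits (degrees/s): [147.25, 147.25, 180, 180, 180, 180].

## Interface

Orientations are given as [roll, pitch, yaw] about the fixed x, y, z axes, in that order (R = Rz(yaw) Ry(pitch) Rx(roll)).
In Python, from bench import r gives the robot as it stands. The module is installed in compiled form; this text tells all that it offers.
- The arm moves only by the shell command python3 -m pendant 'ROWS' [FORCE]. ROWS is a JSON object of lists of equal length, an entry for each row: "gripper": the opening, from 0 (shut) to 1 (fully open); "linear": the shift along the tool's x, y, z in units of 40 mm (1.0 is 40 mm), a list of three; "twist": the turn, a rotation vector about the tool's x, y, z in units of 6 degrees (1.0 is 6 degrees), a list of three. In form: {"gripper": [gripper, ...], "linear": [[x, y, z], ...], "twist": [[wx, wy, wz], ...]}. A call has 1 to 8 rows; each row is the pose to reach, as a shift and turn from the pose commanded when the call began, along the tool's axes at that moment; what a row does not reach only later rows make up. A row lasts 1/12 s, in which the tool goes at most 41.7 mm and 7.16 degrees, less where a joint would pass 70% of its speed; a pose out of reach is approached as far as the arm can. A call with a gripper value outside its range is refused whole. The fingers move at their own pace and stop on an object; FORCE is the grip in N (left out, the last holds). Time passes only in rows, so rows that repeat a pose let the fingers close. It gives the time, the measured TCP pose, the force, the opening and the grip force at its end, in the units of the state.
- r.sense(): the state, without advancing time (a new reading comes with each control period).
- r.capture(name): name is "scene" or "top"; returns the picture (420x560x3 uint8, red, green, blue); there is no depth.
- r.calibration(name): a dict with "intrinsics" (3x3 intrinsics, pixels), "k1" (the pictures are not rectified: a ray, as slopes to the right and down, at radius r is drawn at 1 + k1 r^2 times it, then the intrinsics apply), "pose" (4x4, takes a point from camera to world coordinates). Camera axes: x right, y up, looking along -z (the intrinsics and any distortion apply to the point x, -y, -z); pixel columns grow to the right and rows downward; lengths in m; the calibration is good to about 2 mm. A picture is of the moment at which its call begins. calibration takes no time and is no camera call.
- r.close_job(): hands the job in; it is judged then, once.
The state is a dict: "t": time; "joint_positions": joint angles; "qvel": joint speeds; "tau": joint torques, N m; "eef_pos": TCP position; "tcp_rot": TCP orientation; "wrist_force": force on the tool from outside, world axes, zero at the start; "torque": the same for the moment, N m; "gripper_width": finger opening in m; "grip_force": force on a finger pad.
Only numpy, scipy, OpenCV 4.12 (cv2) and the standard library are available. Lean on these libraries where they do the work, as an engineer would, in place of code of your own. Each camera call takes 0.05 s, during which the arm holds its last target. There are 200 camera calls.

## Working session

There is one attempt and no reset: what is moved stays moved. The work goes in short steps, Python scripts to look and compute and a shell command to move; the robot and the scene stay as the last step left them, time stands still between calls to the robot, and variables do not carry over. Pictures are saved under pics/ and viewed, at most 10 in all, crops included, and the job is handed in when it is done.

```bash
mkdir -p pics; python3 - <<'E'
from bench import r
import cv2,numpy as np
for n in("scene","top"):
    im=r.capture(n); np.save(n+".npy",im); cv2.imwrite(f"pics/{n}0.png",im[:,:,::-1])
    c=r.calibration(n); print(n,np.round(c["intrinsics"],1).tolist(),c["k1"],np.round(c["pose"],3).tolist())
print(r.sense())
E
```

```text
scene [[502.6, 0.0, 278.9], [0.0, 502.6, 209.6], [0.0, 0.0, 1.0]] -0.13262768378881326 [[0.858, -0.297, 0.419, 1.243], [0.514, 0.507, -0.692, -1.148], [-0.007, 0.809, 0.588, 1.071], [0.0, 0.0, 0.0, 1.0]]
top [[431.8, 0.0, 273.9], [0.0, 431.8, 206.4], [0.0, 0.0, 1.0]] -0.02802131933109019 [[0.013, 0.987, -0.159, 0.33], [-1.0, 0.013, 0.003, 0.01], [0.005, 0.159, 0.987, 1.561], [0.0, 0.0, 0.0, 1.0]]
{'t': 0.1, 'joint_positions': array([ 6.78964282e+01,  1.49335676e+01, -7.97902193e+00,  6.71908068e+01,
        6.69063494e-04,  8.99988451e+01]), 'qvel': array([ 0.06011403, -0.11922148,  0.13624834,  0.01074251, -0.14169797,
       -0.03875697]), 'tau': array([ 4.91357641e-04, -4.06506693e+01,  2.54527241e+01,  1.00936843e-02,
        2.26178253e-05,  1.56870698e-06]), 'eef_pos': array([0.19731022, 0.48583954, 0.23052919]), 'tcp_rot': array([-1.79896604e+02, -6.71146623e-04,  1.57897582e+02]), 'wrist_force': array([-0.17203634, -0.73752519, -0.41909577]), 'torque': array([-0.00561677,  0.00246596, -0.02220723]), 'grip_force': 0.0, 'gripper_width': 0.08537317337300197}
```

View pics/scene0.png

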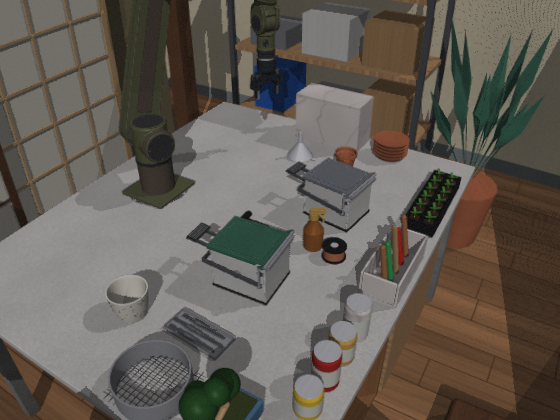

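View pics/top0.png

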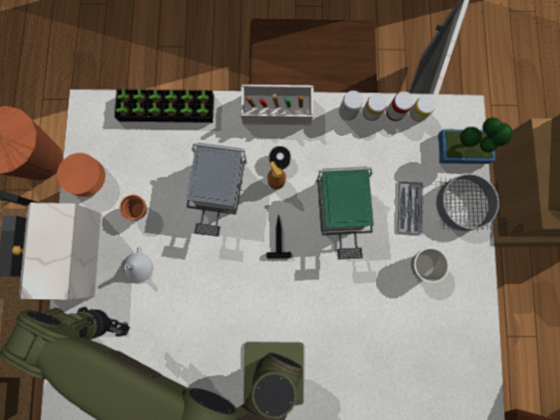

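The scene view shows the green bin at about (250,255) with its pad at (203,234). In the top view the green lid is at (346,200) and the pad at (350,252). The dibber lies to the left of it at (280,240), and the pot is to the right at (430,265).

```bash
cat > h.py <<'E'
import cv2,numpy as np
from bench import r
def ray(n,uv):
    c=r.calibration(n);K=np.array(c["intrinsics"]);P=np.array(c["pose"])
    p=cv2.undistortPoints(np.array(uv,float).reshape(-1,1,2),K,np.array([c["k1"],0,0,0,0.])).reshape(-1,2)
    d=np.c_[p[:,0],-p[:,1],-np.ones(len(p))]@P[:3,:3].T
    return P[:3,3],d
def plane(n,uv,z):
    o,d=ray(n,uv); return o+d*((z-o[2])/d[:,2])[:,None]
def tri(a,b):
    o1,d1=ray("scene",[a]);o2,d2=ray("top",[b])
    s=np.linalg.lstsq(np.c_[d1[0],-d2[0]],o2-o1,rcond=None)[0]
    p,q=o1+s[0]*d1[0],o2+s[1]*d2[0]; return (p+q)/2,np.linalg.norm(p-q)
def lid(im):
    h=cv2.cvtColor(im,cv2.COLOR_RGB2HSV)
    m=cv2.inRange(h,(65,90,40),(95,255,255))
    n,l,s,c=cv2.connectedComponentsWithStats(m); return (l==1+np.argmax(s[1:,4])).astype(np.uint8)
E
python3 - <<'E'
from h import *
for n,z in(("top",.156),("scene",.156)):
    m=lid(np.load(n+".npy")); c=max(cv2.findContours(m,0,2)[0],key=cv2.contourArea)
    q=cv2.approxPolyDP(cv2.convexHull(c),6,True).reshape(-1,2); P=plane(n,q,z)
    print(n,q.tolist(),np.round(P,3).tolist())
    W=plane(n,c.reshape(-1,2),z)[:,:2].astype(np.float32)
    print(cv2.minAreaRect(W*1000), W.mean(0))
# dark pad blob near expected pixels
for n,(x0,x1,y0,y1) in dict(top=(325,375,238,264),scene=(180,222,218,250)).items():
    im=np.load(n+".npy"); g=cv2.cvtColor(im,cv2.COLOR_RGB2GRAY)[y0:y1,x0:x1]
    k,l,s,c=cv2.connectedComponentsWithStats((g<60).astype(np.uint8))
    for i in range(1,k):
        if s[i,4]>25: print(n,s[i],c[i]+[x0,y0])
    cr=im[y0-20:y1+20,x0-30:x1+30,::-1]; cr=cv2.resize(cr,(390,int(390*cr.shape[0]/cr.shape[1])),interpolation=2)
    cv2.imwrite(f"pics/c_{n}.png",cr)
a,b=[cv2.imread(f"pics/c_{n}.png") for n in("top","scene")]
h=min(len(a),len(b));cv2.imwrite("pics/crop1.png",np.hstack([a[:h],b[:h]]))
E
```

```text
top [[367, 171], [372, 224], [326, 227], [323, 173]] [[0.68, -0.305, 0.156], [0.502, -0.317, 0.156], [0.49, -0.166, 0.156], [0.671, -0.157, 0.156]]
((586.1002807617188, -235.04019165039062), (184.93582153320312, 155.25411987304688), 3.5268008708953857) [ 0.5859376  -0.23298696]
scene [[207, 244], [234, 217], [290, 231], [262, 269]] [[0.499, -0.317, 0.156], [0.492, -0.173, 0.156], [0.673, -0.146, 0.156], [0.69, -0.325, 0.156]]
((587.4588012695312, -245.1371307373047), (188.96388244628906, 181.20986938476562), 5.390076637268066) [ 0.60515845 -0.2550785 ]
scene [  7   5  31  27 207] [201.31884058 235.44927536]
```

View pics/crop1.png

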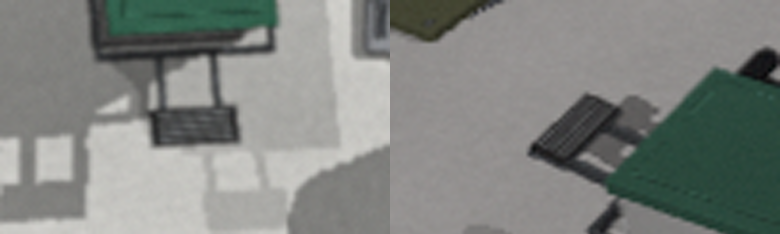

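The crop shows the green pad clearly: in the top view it is centred at about (350,253.5), in the scene view at about (199,231). It sits ahead of the lid and nothing overlaps it.

```bash
python3 - <<'E'
from h import *
print(tri((198.9,231.2),(350,253.5)), plane("top",[(350,253.5)],.122),plane("scene",[(198.9,231.2)],.122))
c=np.array([(152,113),(233,106),(239,140),(157,147)])/3.545+[295,218]
P=plane("top",c,.122);print(np.round(P,3).tolist(), np.degrees(np.arctan2(*(P[2]-P[1])[1::-1]))+180)
e=P[0]-P[1];print("yaw",np.degrees(np.arctan2(-e[0],e[1])))
s=r.sense();from scipy.spatial.transform import Rotation as R
print(np.round(R.from_euler("xyz",s["tcp_rot"],degrees=True).as_matrix(),3).tolist())
E
```

```text
(array([ 0.40825551, -0.24873799,  0.11866532]), np.float64(0.004780420903186262)) [[ 0.40624686 -0.24968396  0.122     ]] [[ 0.41316279 -0.25054238  0.122     ]]
[[0.418, -0.209, 0.122], [0.425, -0.286, 0.122], [0.394, -0.291, 0.122], [0.386, -0.214, 0.122]] 9.069377765084369
yaw 5.599443744534646
[[-0.927, 0.376, -0.001], [0.376, 0.927, -0.002], [0.0, -0.002, -1.0]]
```

```bash
python3 -m pendant '{"gripper":[0,0,0,0,0,0,0,0],"linear":[[-0.3,-0.4,0],[-0.8,-1.0,0],[-1.3,-1.6,0],[-1.8,-2.3,0],[-2.3,-3.0,0],[-2.9,-3.7,0],[-3.4,-4.4,0],[-3.9,-5.0,0]],"twist":[[0,0,0],[0,0,0],[0,0,0],[0,0,0],[0,0,0],[0,0,0],[0,0,0],[0,0,0]]}' 40
python3 -m pendant '{"gripper":[0,0,0,0,0,0,0,0],"linear":[[-0.5,-0.6,0],[-1.0,-1.25,0],[-1.5,-1.9,0],[-2.0,-2.5,0],[-2.5,-3.1,0],[-3.0,-3.8,0],[-3.5,-4.4,0],[-3.9,-5.0,0]],"twist":[[0,0,0],[0,0,0],[0,0,0],[0,0,0],[0,0,0],[0,0,0],[0,0,0],[0,0,0]]}'
python3 -m pendant '{"gripper":[0,0,0,0,0,0,0,0],"linear":[[-0.5,-0.6,0],[-1.0,-1.25,0],[-1.5,-1.9,0],[-2.0,-2.5,0],[-2.5,-3.1,0],[-3.0,-3.8,0],[-3.5,-4.4,0],[-3.9,-5.0,0]],"twist":[[0,0,-0.5],[0,0,-1],[0,0,-1.6],[0,0,-2.2],[0,0,-2.8],[0,0,-3.4],[0,0,-4],[0,0,-4.4]]}'
python3 - <<'E'
from h import *
s=r.sense();print(s)
t=r.capture("top");c=r.capture("scene")
a=cv2.resize(t[190:290,290:410,::-1],(390,325),interpolation=2);b=cv2.resize(c[150:270,150:294,::-1],(390,325),interpolation=2)
cv2.imwrite("pics/near1.png",np.hstack([a,b]))
E
```

```text
t: 0.77
eef_pos: [0.2662, 0.2401, 0.2309]
tcp_rot: [-179.9, -0.0, 157.9]
wrist_force: [0.8, -0.2, 0.8]
gripper_width: 0.0
grip_force: 0.0
t: 1.43
eef_pos: [0.3363, -0.0034, 0.2312]
tcp_rot: [180.0, 0.0, 157.9]
wrist_force: [0.3, -0.6, 0.3]
gripper_width: -0.0
grip_force: 0.0
t: 2.1
eef_pos: [0.4057, -0.2475, 0.2309]
tcp_rot: [180.0, -0.0, -175.6]
wrist_force: [0.3, 0.2, -0.3]
gripper_width: -0.0001
grip_force: 0.0
{'t': 2.1, 'joint_positions': array([-3.13913498e+01,  1.00467700e+01, -1.44022580e+01,  6.55616041e+01,
        6.31543913e-03, -3.58050605e+01]), 'qvel': array([-31.48362287,  22.2687218 ,  27.6446143 ,   5.70059535,
         0.359328  , -58.56661438]), 'tau': array([  1.67481557, -37.54242539,  23.67210209,   0.03781099,
        -0.13116525,   0.71208732]), 'eef_pos': array([ 0.40566612, -0.24749423,  0.23085967]), 'tcp_rot': array([ 1.79988658e+02, -4.92806300e-03, -1.75586289e+02]), 'wrist_force': array([ 0.34742299,  0.17048904, -0.25490731]), 'torque': array([0.06615218, 0.01300913, 0.01280062]), 'grip_force': 0.0, 'gripper_width': -0.00011750397742252588}
```

View pics/near1.png

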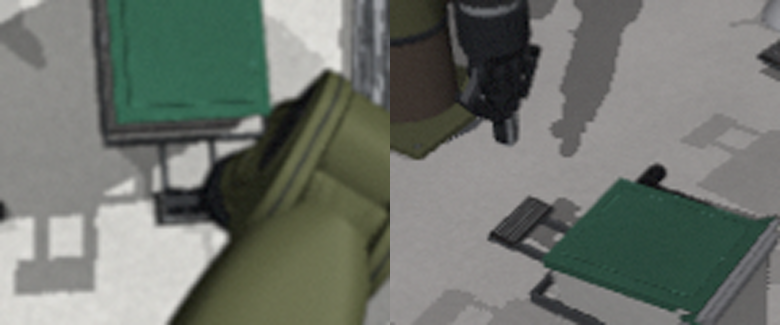

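Left is the top view, right is the scene view. The closed fingers hang above the green pad and are clear of the lid. Next I lower them to just above the pad.

```bash
python3 -m pendant '{"gripper":[0,0,0,0,0,0,0,0],"linear":[[0,0,0.4],[0,0,0.9],[0,0,1.4],[0,0,1.9],[0,0,2.2],[0,0,2.3],[0,0,2.3],[0,0,2.3]],"twist":[[0,0,0],[0,0,0],[0,0,0],[0,0,0],[0,0,0],[0,0,0],[0,0,0],[0,0,0]]}'
python3 - <<'E'
from h import *
print(r.sense()["eef_pos"])
t=r.capture("top");c=r.capture("scene")
a=cv2.resize(t[190:290,290:410,::-1],(390,325),interpolation=2);b=cv2.resize(c[150:270,150:294,::-1],(390,325),interpolation=2)
cv2.imwrite("pics/near2.png",np.hstack([a,b]))
E
```

```text
t: 2.87
eef_pos: [0.4054, -0.2453, 0.1397]
tcp_rot: [180.0, 0.0, -175.7]
wrist_force: [-0.1, 0.4, 0.3]
gripper_width: 0.0
grip_force: 0.0
[ 0.40539804 -0.2452527   0.13966011]
```

View pics/near2.png

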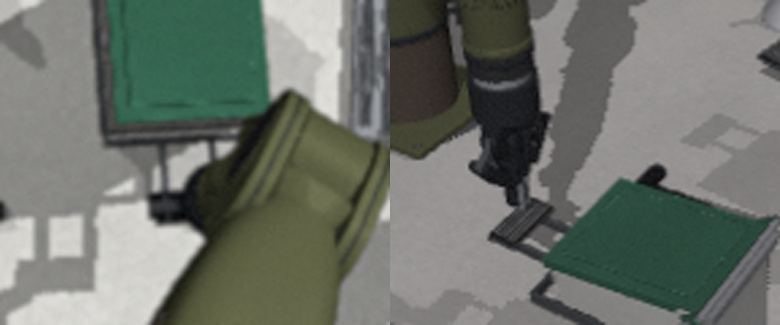

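The fingertips are directly over the pad with about 18 mm to go, and the gripper is well ahead of the lid. Now I press.

```bash
python3 -m pendant '{"gripper":[0,0,0,0,0,0,0,0],"linear":[[0,0,0.15],[0,0,0.3],[0,0,0.38],[0,0,0.44],[0,0,0.5],[0,0,0.55],[0,0,0.6],[0,0,0.6]],"twist":[[0,0,0],[0,0,0],[0,0,0],[0,0,0],[0,0,0],[0,0,0],[0,0,0],[0,0,0]]}'
```

```text
t: 3.63
eef_pos: [0.4041, -0.2456, 0.1155]
tcp_rot: [-180.0, -0.1, -175.7]
wrist_force: [-4.3, 1.0, 8.1]
gripper_width: -0.0
grip_force: 4.1
```

```bash
python3 -m pendant '{"gripper":[0,0,0,0,0,0,0,0],"linear":[[0.03,0,0.1],[0.05,0,0.2],[0.06,0,0.3],[0.06,0,0.42],[0.07,0,0.54],[0.07,0,0.66],[0.07,0,0.76],[0.07,0,0.8]],"twist":[[0,0,0],[0,0,0],[0,0,0],[0,0,0],[0,0,0],[0,0,0],[0,0,0],[0,0,0]]}'
python3 -m pendant '{"gripper":[0,0,0],"linear":[[0,0,0.04],[0,0,0.08],[0,0,0.08]],"twist":[[0,0,0],[0,0,0],[0,0,0]]}'
```

```text
t: 4.3
eef_pos: [0.4021, -0.2457, 0.083]
tcp_rot: [180.0, -0.0, -175.7]
wrist_force: [-2.1, 0.8, 6.4]
gripper_width: -0.0001
grip_force: 2.9
t: 4.55
eef_pos: [0.4022, -0.2457, 0.0803]
tcp_rot: [180.0, -0.0, -175.7]
wrist_force: [-2.3, 0.2, 6.3]
gripper_width: 0.0003
grip_force: 3.1
```

Not at the stop yet, since the force is still the hold-open value. I'll push a little further.

```bash
python3 -m pendant '{"gripper":[0,0,0,0],"linear":[[0,0,0.04],[0,0,0.08],[0,0,0.08],[0,0,0.08]],"twist":[[0,0,0],[0,0,0],[0,0,0],[0,0,0]]}'
python3 - <<'E'
from h import *
print(r.sense()["wrist_force"])
t=r.capture("top");c=r.capture("scene")
a=cv2.resize(t[160:280,280:424,::-1],(390,325),interpolation=2);b=cv2.resize(c[150:300,130:310,::-1],(390,325),interpolation=2)
cv2.imwrite("pics/open1.png",np.hstack([a,b]))
E
```

```text
t: 4.88
eef_pos: [0.4023, -0.2458, 0.0797]
tcp_rot: [-180.0, 0.0, -175.7]
wrist_force: [-8.3, 5.3, 28.9]
gripper_width: 0.0001
grip_force: 14.6
[-8.28391253  5.33601104 28.87866005]
```

View pics/open1.png

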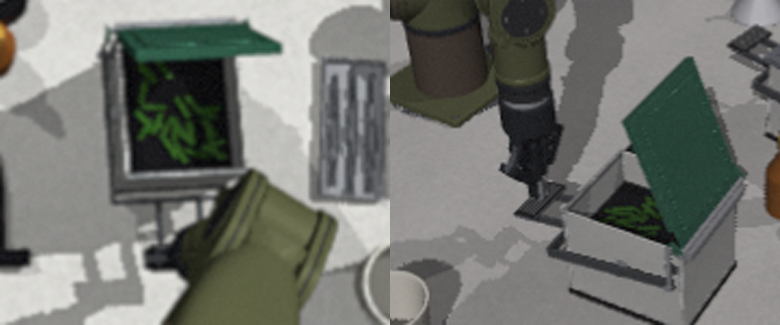

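The lid stands wide open, and the lever is at its stop: z is 0.080 and the force has jumped to 29 N. The gripper is well clear of the lid, so I hold for more than three seconds.

```bash

python3 -m pendant '{"gripper":[0,0,0,0,0,0,0,0],"linear":[[0,0,0],[0,0,0],[0,0,0],[0,0,0],[0,0,0],[0,0,0],[0,0,0],[0,0,0]],"twist":[[0,0,0],[0,0,0],[0,0,0],[0,0,0],[0,0,0],[0,0,0],[0,0,0],[0,0,0]]}'
python3 -m pendant '{"gripper":[0,0,0,0,0,0,0,0],"linear":[[0,0,0],[0,0,0],[0,0,0],[0,0,0],[0,0,0],[0,0,0],[0,0,0],[0,0,0]],"twist":[[0,0,0],[0,0,0],[0,0,0],[0,0,0],[0,0,0],[0,0,0],[0,0,0],[0,0,0]]}'
python3 -m pendant '{"gripper":[0,0,0,0,0,0,0,0],"linear":[[0,0,0],[0,0,0],[0,0,0],[0,0,0],[0,0,0],[0,0,0],[0,0,0],[0,0,0]],"twist":[[0,0,0],[0,0,0],[0,0,0],[0,0,0],[0,0,0],[0,0,0],[0,0,0],[0,0,0]]}'
python3 -m pendant '{"gripper":[0,0,0,0,0,0,0,0],"linear":[[0,0,0],[0,0,0],[0,0,0],[0,0,0],[0,0,0],[0,0,0],[0,0,0],[0,0,0]],"twist":[[0,0,0],[0,0,0],[0,0,0],[0,0,0],[0,0,0],[0,0,0],[0,0,0],[0,0,0]]}'
python3 -m pendant '{"gripper":[0,0,0,0,0,0,0,0],"linear":[[0,0,0],[0,0,0],[0,0,0],[0,0,0],[0,0,0],[0,0,0],[0,0,0],[0,0,0]],"twist":[[0,0,0],[0,0,0],[0,0,0],[0,0,0],[0,0,0],[0,0,0],[0,0,0],[0,0,0]]}'
```

```text
t: 5.65
eef_pos: [0.4023, -0.2458, 0.0797]
tcp_rot: [-180.0, 0.0, -175.7]
wrist_force: [-8.7, 4.6, 27.8]
gripper_width: -0.0
grip_force: 14.5
t: 6.32
eef_pos: [0.4023, -0.2458, 0.0797]
tcp_rot: [-180.0, 0.0, -175.7]
wrist_force: [-7.3, 4.0, 28.4]
gripper_width: -0.0001
grip_force: 14.5
t: 6.98
eef_pos: [0.4023, -0.2458, 0.0797]
tcp_rot: [-180.0, 0.0, -175.7]
wrist_force: [-8.8, 3.7, 28.3]
gripper_width: 0.0
grip_force: 14.5
t: 7.65
eef_pos: [0.4023, -0.2458, 0.0797]
tcp_rot: [-180.0, 0.0, -175.7]
wrist_force: [-8.7, 4.9, 28.3]
gripper_width: 0.0
grip_force: 14.5
t: 8.32
eef_pos: [0.4023, -0.2458, 0.0797]
tcp_rot: [-180.0, 0.0, -175.7]
wrist_force: [-8.5, 4.9, 28.6]
gripper_width: -0.0
grip_force: 14.5
```

```bash

python3 -m pendant '{"gripper":[0,0,0,0,0,0,0,0],"linear":[[0,0,-0.03],[0,0,-0.06],[0,0,-0.09],[0,0,-0.12],[0,0,-0.15],[0,0,-0.18],[0,0,-0.21],[0,0,-0.24]],"twist":[[0,0,0],[0,0,0],[0,0,0],[0,0,0],[0,0,0],[0,0,0],[0,0,0],[0,0,0]]}'
python3 -m pendant '{"gripper":[0,0,0,0,0,0,0,0],"linear":[[0,0,-0.03],[0,0,-0.06],[0,0,-0.09],[0,0,-0.12],[0,0,-0.15],[0,0,-0.18],[0,0,-0.21],[0,0,-0.24]],"twist":[[0,0,0],[0,0,0],[0,0,0],[0,0,0],[0,0,0],[0,0,0],[0,0,0],[0,0,0]]}'
python3 -m pendant '{"gripper":[0,0,0,0,0,0,0,0],"linear":[[-0.01,0,-0.03],[-0.01,0,-0.06],[-0.02,0,-0.09],[-0.02,0,-0.12],[-0.03,0,-0.15],[-0.03,0,-0.18],[-0.04,0,-0.21],[-0.04,0,-0.24]],"twist":[[0,0,0],[0,0,0],[0,0,0],[0,0,0],[0,0,0],[0,0,0],[0,0,0],[0,0,0]]}'
python3 -m pendant '{"gripper":[0,0,0,0,0,0,0,0],"linear":[[0,0,-0.02],[0,0,-0.04],[-0.01,0,-0.06],[-0.01,0,-0.08],[-0.02,0,-0.1],[-0.02,0,-0.12],[-0.03,0,-0.14],[-0.03,0,-0.16]],"twist":[[0,0,0],[0,0,0],[0,0,0],[0,0,0],[0,0,0],[0,0,0],[0,0,0],[0,0,0]]}'
```

```text
t: 8.98
eef_pos: [0.4021, -0.2457, 0.0864]
tcp_rot: [180.0, -0.1, -175.7]
wrist_force: [-3.5, 0.9, 3.4]
gripper_width: -0.0002
grip_force: 2.0
t: 9.65
eef_pos: [0.4023, -0.2457, 0.0964]
tcp_rot: [180.0, -0.0, -175.7]
wrist_force: [-4.3, 1.7, 6.0]
gripper_width: -0.0003
grip_force: 3.2
t: 10.32
eef_pos: [0.4034, -0.2456, 0.106]
tcp_rot: [-180.0, -0.1, -175.7]
wrist_force: [-5.1, 1.2, 8.6]
gripper_width: -0.0002
grip_force: 3.8
t: 10.98
eef_pos: [0.4047, -0.2457, 0.1126]
tcp_rot: [-180.0, -0.1, -175.7]
wrist_force: [-6.3, 1.4, 9.1]
gripper_width: 0.0002
grip_force: 4.2
```

```bash

python3 -m pendant '{"gripper":[0,0,0,0,0,0,0,0],"linear":[[0,0,-0.015],[0,0,-0.03],[0,0,-0.045],[0,0,-0.06],[0,0,-0.075],[0,0,-0.09],[0,0,-0.105],[0,0,-0.12]],"twist":[[0,0,0],[0,0,0],[0,0,0],[0,0,0],[0,0,0],[0,0,0],[0,0,0],[0,0,0]]}'
python3 -m pendant '{"gripper":[0,0,0,0,0,0,0,0],"linear":[[0,0,-0.015],[0,0,-0.03],[0,0,-0.045],[0,0,-0.06],[0,0,-0.075],[0,0,-0.09],[0,0,-0.105],[0,0,-0.12]],"twist":[[0,0,0],[0,0,0],[0,0,0],[0,0,0],[0,0,0],[0,0,0],[0,0,0],[0,0,0]]}'
python3 -m pendant '{"gripper":[0,0,0,0,0,0,0,0],"linear":[[0,0,-0.015],[0,0,-0.03],[0,0,-0.045],[0,0,-0.06],[0,0,-0.075],[0,0,-0.09],[0,0,-0.105],[0,0,-0.12]],"twist":[[0,0,0],[0,0,0],[0,0,0],[0,0,0],[0,0,0],[0,0,0],[0,0,0],[0,0,0]]}'
```

```text
t: 11.65
eef_pos: [0.4054, -0.2457, 0.1177]
tcp_rot: [-180.0, 0.0, -175.7]
wrist_force: [-3.9, 0.8, 9.4]
gripper_width: -0.0002
grip_force: 4.3
t: 12.32
eef_pos: [0.4062, -0.2456, 0.1227]
tcp_rot: [-180.0, 0.1, -175.7]
wrist_force: [-3.4, 2.4, 8.3]
gripper_width: -0.0002
grip_force: 3.9
t: 12.98
eef_pos: [0.4054, -0.2456, 0.1265]
tcp_rot: [180.0, 0.0, -175.7]
wrist_force: [0.1, -0.4, -0.0]
gripper_width: 0.0
grip_force: 0.0
```

The fingers have come off the pad gently. Now I retreat upward and back, and check.

```bash

python3 -m pendant '{"gripper":[0,0,0,0,0,0,0,0],"linear":[[0,0,-0.2],[0,0,-0.6],[0.2,0,-1.2],[0.5,0,-1.8],[0.8,0,-2.4],[1,0,-2.8],[1,0,-3],[1,0,-3]],"twist":[[0,0,0],[0,0,0],[0,0,0],[0,0,0],[0,0,0],[0,0,0],[0,0,0],[0,0,0]]}'
python3 -m pendant '{"gripper":[0,0,0,0],"linear":[[0,0,0],[0,0,0],[0,0,0],[0,0,0]],"twist":[[0,0,0],[0,0,0],[0,0,0],[0,0,0]]}'
python3 - <<'E'
from h import *
t=r.capture("top");c=r.capture("scene")
cv2.imwrite("pics/end.png",np.hstack([cv2.resize(x[:,:,::-1],(400,300)) for x in(t,c)]))
m0,m1=lid(np.load("scene.npy")),lid(c);print(m0.sum(),m1.sum(),(m0^m1).sum())
E
```

```text
t: 13.65
eef_pos: [0.3666, -0.2495, 0.2488]
tcp_rot: [-179.8, 0.2, -175.7]
wrist_force: [0.4, 0.0, 0.6]
gripper_width: 0.0
grip_force: 0.0
t: 13.98
eef_pos: [0.3652, -0.2482, 0.2453]
tcp_rot: [179.9, -0.1, -175.7]
wrist_force: [-0.2, -1.2, -0.2]
gripper_width: 0.0002
grip_force: 0.0
2344 2343 25
```

View pics/end.png

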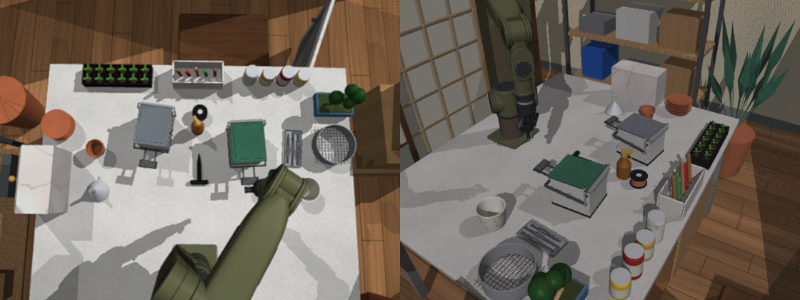

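The green lid is shut again, and its mask matches the starting picture. The grey bin and everything else are where they were, and the arm is clear.

```bash
python3 -c "from bench import r; print(r.close_job())"
```

```text
the job is handed in; nothing more can be done
None
```

I pressed the green bin's lever to its stop, held the lid wide open for about 3.4 s, eased it shut and moved clear; the grey bin and everything else on the top stayed put, and the job is handed in.

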